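Index the depth-stop turret and lock it

TASK

Set up the drill stand's depth stop: with a fingertip, push the tab that sticks out of the turret round until the tallest of the four brass posts stands squarely under the tip of the fixed stop rod. Then push the upright knob of the lock lever round, away from the robot, until the lever is fully home against its stop. Only push: do not take the tab or the knob between the fingers, and leave the other things on the bench where they stand.

Things in the scene. Friction and masses are not known exactly. Their poses are not given: they have to be found in the camera images.
- turret_axis (a point): On the turret's vertical axis, at the disc's top face, 60 mm above the bench. Turret: level steel disc 100 mm across, 14 thick, on a grey pedestal 72 across (foot 164 across, 12 thick; clamp collar 86 across up to 28 mm height). On it, 34 mm from the axis, four brass posts 18 across, a quarter turn apart, 26, 12, 5 and 18 mm high (anticlockwise from above).
- tall_post (a point): Centre of the top of the tallest brass post (26 mm high, its top 86 mm above the bench), 34 mm from the turret axis, directly opposite the tab.
- tab (a point): Point inside the steel tab that sticks out level from the disc's rim, 76 mm from the turret axis: a bar 10 mm wide and 16 mm high (44 to 60 mm above the bench) that reaches 90 mm from the axis, with free space beneath it for a finger. The point lies on its centre line, half-way up; its own -x axis points outward along the tab, z up.
- turret (a joint): Turning angle of the turret in rad, growing anticlockwise seen from above. It turns stiffly (about 0.12 N m, 1.6 N at the tab), has no clicks and stays where it is left; it starts 0.6 to 2.0 rad clockwise of the wanted place, so the short way is anticlockwise.
- rod_tip (a point): Lower end of the fixed steel stop rod, 8 mm across, that hangs down over the posts' circle, 34 mm from the turret axis and 90 mm above the bench (4 mm clear above the tallest post). It hangs from an aluminium arm at 97 to 107 mm height, carried by a pillar on the far side, 96 to 108 mm from the axis. The arm's direction varies.
- lever_pivot (a point): Point on the vertical axis of the lock lever, at the top of its hub, 52 mm above the bench, at the right-hand side of the unit, 115 mm from the turret axis.
- lever_knob (a point): Centre of the upright black round knob at the lever's end, 60 mm from the pivot: 16 mm across, from 51 to 80 mm above the bench (point 66 mm above it). The dark steel lever under it is a level bar 12 mm wide, its top 51 mm above the bench.
- lock (a joint): Angle of the lock lever in rad: starts between 0 and 0.35, the knob towards the robot; grows anticlockwise seen from above as the knob is pushed away from the robot, to 1.05 at its stop pin (fully home). It turns stiffly (0.06 N m, 1 N at the knob) and stays where it is left.
- blank: Bystander: dark wood blank, 20 x 120 x 20 mm, lying flat. Origin under its centre.
- offcut: Bystander: pale wood offcut, 45 x 35 x 30 mm. Origin under its centre.
- jar: Bystander: glass jar with a steel lid, 60 mm across, 70 mm high. Origin under its centre.
- chuck_key: Bystander: steel chuck key, T-shaped, 60 x 70 mm, 16 mm thick, lying flat. Origin under its centre.
- clamp_pad: Bystander: yellow plastic clamp pad, 40 x 55 x 30 mm, with a groove. Origin under its centre.
- mug: Bystander: blue mug, 80 mm across and 85 mm high, with a handle. Origin under its centre.
- tape_measure: Bystander: grey tape measure standing upright, 60 x 35 x 55 mm. Origin under its centre.

How it is judged:
By the outcome, as a careful person would: the job done as asked, in the order asked, and still so for the second after the job is handed in, with the robot touching nothing.
It also fails if it takes over 51 s, if anything falls off the work surface, if the arm or the gripper's body presses on something with over 40 N, if the wrist force passes 120 N, or if a joint passes its speed limit or range.

ROBOT

A 6-joint arm with a two-finger parallel gripper is mounted at the origin on the work surface. World frame = base frame: x ahead of the robot, y to its left, z up, the work surface at z = 0. Lengths are in m, angles in degrees, forces in N, time in s.
With the tool pointing down it reaches from about 0.25 to 0.725 m from the base axis. Payload 9.7 kg.
Tool frame: the origin (TCP) lies at the very end of the fingers, on their centre line; the grasp point (between the pads) lies 19 mm behind it; z points along the fingers, y is the direction in which the jaws open and shut (so a half turn about z gives the same grasp; the last joint's range is limited). The gripper opens to 85 mm and grips with 20 to 120 N. Pads are 22 mm wide; open, the fingers measure 114 mm over their backs; the gripper's body (76 mm by 85 mm) begins 54 mm behind the grasp point. The pads swing forward as they close: fully open they stand 13 mm farther back than shut.
Start: joints at [67.666, 4.979, 10.078, 95.1, 0, 90], TCP at [0.209, 0.509, 0.231] pointing down, gripper open.
Joint ranges: [-179.16, 179.16], [-48.56, 103.87], [-65.8, 70.77], [-126.05, 130.52], [-82.76, 87.17], [-180, 180]. Speed limits (degrees/s): [127.2, 127.2, 147.25, 180, 180, 180].

INTERFACE

Orientations are given as [roll, pitch, yaw] about the fixed x, y, z axes, in that order (R = Rz(yaw) Ry(pitch) Rx(roll)).
In Python, from workcell import bot, camera, ticket gives the robot as it stands.
- The arm moves only by the shell command python3 -m jog 'ROWS' [FORCE]. ROWS is a JSON object of lists of equal length, an entry for each row: "turn": the turn, a rotation vector about the world's x, y, z each as a share of 8 degrees, from -1 to 1, a list of three; "delta_pos": the shift along the world's x, y, z each as a share of 50 mm, from -1 to 1, a list of three; "hand": the opening, from -1 (shut) to 1 (fully open). A call has exactly 10 rows; each row shifts and turns the commanded pose from where the row before left it; what a row does not reach is not made up. A row lasts 1/10 s, in which the tool goes at most 50 mm and 8.59 degrees, less where a joint would pass 70% of its speed; a pose out of reach is approached as far as the arm can. A call with a number of a shift or a turn outside -1 to 1 is refused whole. A call with a gripper value outside its range is refused whole. The fingers move at their own pace and stop on an object; FORCE is the grip in N (left out, the last holds). Time passes only in rows, so rows that do not move let the fingers close, or fill a call up. It gives the time, the measured TCP pose, the force and the opening at its end, in the units of the state.
- bot.get_obs(): the state, without advancing time (a new reading comes with each control period).
- camera(name): name is "scene" or "top" or "wrist"; returns a dict with "frame" (420x560x3 uint8, red, green, blue), "range_z" (420x560 float32, m along the optical axis (not along the pixel's ray), 0 where there is no reading), "fx", "fy", "cx", "cy" (pixels), "extrinsics" (4x4, takes a point from world to camera coordinates); the wrist camera has in their place "mount" (4x4, takes a point from camera to tool coordinates, whose origin is the TCP and whose axes are the flange's). Camera axes: x right, y up, looking along -z (the intrinsics and any distortion apply to the point x, -y, -z); pixel columns grow to the right and rows downward; lengths in m; the calibration is good to about 2 mm. A picture is of the moment at which its call begins: read the wrist's pose just before it.
- ticket.job_done(): hands the job in, once; it reports no verdict.
The state is a dict: "time": time; "q": joint angles; "qd": joint speeds; "joint_efforts": joint torques, N m; "ee_pos": TCP position; "tcp_rot": TCP orientation; "wrist_force": force on the tool from outside, world axes, zero at the start; "torque": the same for the moment, N m; "opening": finger opening in m.
Only numpy, scipy, OpenCV 4.12 (cv2) and the standard library are available. Lean on these libraries where they do the work, as an engineer would, in place of code of your own. Each camera call takes 0.05 s, during which the arm holds its last target.

## Working session

There is one attempt and no reset: what is moved stays moved. The work goes in short steps, Python scripts to look and compute and a shell command to move; the robot and the scene stay as the last step left them, time stands still between calls to the robot, and variables do not carry over. Pictures are saved under pics/ and viewed, and the job is handed in when it is done.

```bash
mkdir -p pics; ls; python3 - <<'E'
from workcell import bot,camera
import cv2,numpy as np
o=bot.get_obs();print(o)
for n in("scene","top"):
    c=camera(n);cv2.imwrite(f"pics/{n}0.png",c["frame"][:,:,::-1]);np.savez(f"{n}0.npz",**{k:v for k,v in c.items()})
    print(n,c["fx"],c["fy"],c["cx"],c["cy"],np.round(c["extrinsics"],4).tolist(),[k for k in c])
E
```

```text
pics
{'time': 0.0, 'q': array([6.76672368e+01, 5.01110465e+00, 1.00364252e+01, 9.50977890e+01,
       1.56893528e-03, 9.00024626e+01]), 'qd': array([ 0.00993205,  0.02635929, -0.01908643, -0.04793896, -0.03362677,
        0.09224922]), 'joint_efforts': array([ 1.35279628e-03, -5.20387244e+01,  4.64800966e+01,  1.61686511e-02,
        1.67364574e-04, -2.54267621e-05]), 'ee_pos': array([0.20890703, 0.50856002, 0.23060066]), 'tcp_rot': array([-1.79927531e+02, -1.56581930e-03,  1.57664772e+02]), 'wrist_force': array([-0.15247972,  0.03354349, -0.21734629]), 'torque': array([ 0.02459885, -0.00610607,  0.02090796]), 'opening': 0.08544055742705291}
scene 493.73672716631444 493.73672716631444 277.26328882352107 208.60903942837908 [[-0.4821, 0.876, 0.0148, 0.2546], [-0.5701, -0.3265, 0.7539, 0.2723], [0.6652, 0.355, 0.6568, -1.6392], [0.0, 0.0, 0.0, 1.0]] ['frame', 'range_z', 'fx', 'fy', 'cx', 'cy', 'extrinsics']
top 479.4099202469567 479.4099202469567 274.4540098539082 212.79385690111746 [[0.0016, -0.9996, 0.0282, 0.0302], [0.9923, 0.0051, 0.1237, -0.6172], [-0.1238, 0.0278, 0.9919, -0.8815], [0.0, 0.0, 0.0, 1.0]] ['frame', 'range_z', 'fx', 'fy', 'cx', 'cy', 'extrinsics']
```

View pics/scene0.png

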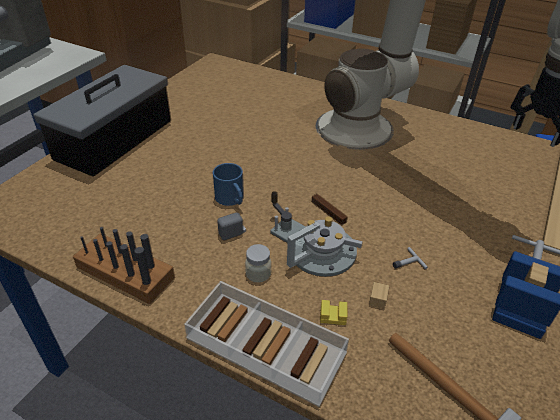

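View pics/top0.png

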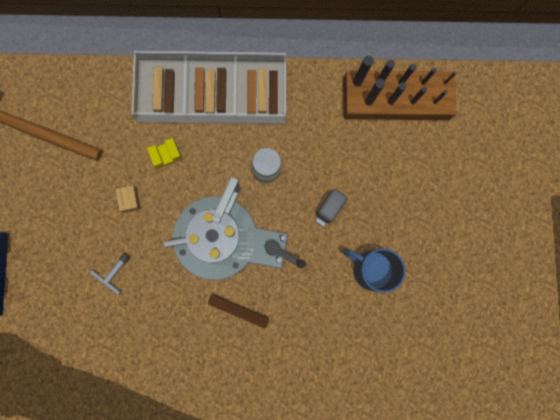

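```bash
cat > h.py <<'E'
import numpy as np,cv2
def world(c,u,v,d=None,z=None):
    E=np.array(c["extrinsics"]);R=E[:3,:3];t=E[:3,3]
    p=np.array([(u-c["cx"])/c["fx"],-(v-c["cy"])/c["fy"],-1.0])
    o=-R.T@t; r=R.T@p
    s=d if z is None else (z-o[2])/r[2]
    return o+r*s
def cloud(c):
    d=np.array(c["range_z"]);h,w=d.shape;u,v=np.meshgrid(np.arange(w),np.arange(h))
    p=np.stack([(u-c["cx"])/c["fx"]*d,-(v-c["cy"])/c["fy"]*d,-d],-1)
    E=np.array(c["extrinsics"]);return (p-E[:3,3])@E[:3,:3]
def proj(c,P):
    E=np.array(c["extrinsics"]);q=E[:3,:3]@np.array(P)+E[:3,3]
    return c["cx"]-c["fx"]*q[0]/q[2], c["cy"]+c["fy"]*q[1]/q[2]
E
python3 - <<'E'
from h import *
for n,(a,b,w,h) in {"top":(150,160,170,160),"scene":(250,180,130,110)}.items():
    c=np.load(n+"0.npz");f=c["frame"][b:b+h,a:a+w,::-1]
    cv2.imwrite(f"pics/{n}0c.png",cv2.resize(f,None,fx=4.5,fy=3.7 if 0 else 4.5*0+3.7,interpolation=cv2.INTER_CUBIC) if 0 else cv2.resize(f,None,fx=3.7 if n=="top" else 5,fy=3.7 if n=="top" else 5,interpolation=cv2.INTER_CUBIC))
    W=cloud(c);print(n,np.mean(c["range_z"]>0))
    if n=="top":
        for u,v in [(212,236),(229,231),(209,217),(194,239),(214,254),(170,243),(180,241),(232,185),(225,205),(218,215),(272,248),(300,263)]:print((u,v),W[v,u].round(4))
E
```

```text
top 0.9962117346938776
(212, 236) [0.57   0.1481 0.0654]
(229, 231) [0.5777 0.1157 0.0854]
(209, 217) [0.6048 0.1538 0.0696]
(194, 239) [0.5643 0.1808 0.0668]
(214, 254) [0.5365 0.1425 0.0792]
(170, 243) [0.5574 0.2263 0.0569]
(180, 241) [0.561  0.2076 0.0591]
(232, 185) [0.6581 0.11   0.1065]
(225, 205) [0.6221 0.122  0.1061]
(218, 215) [0.6041 0.134  0.1066]
(272, 248) [0.5489 0.0373 0.0543]
(300, 263) [ 0.5206 -0.0128  0.0803]
scene 0.9959523809523809
```

View pics/top0c.png

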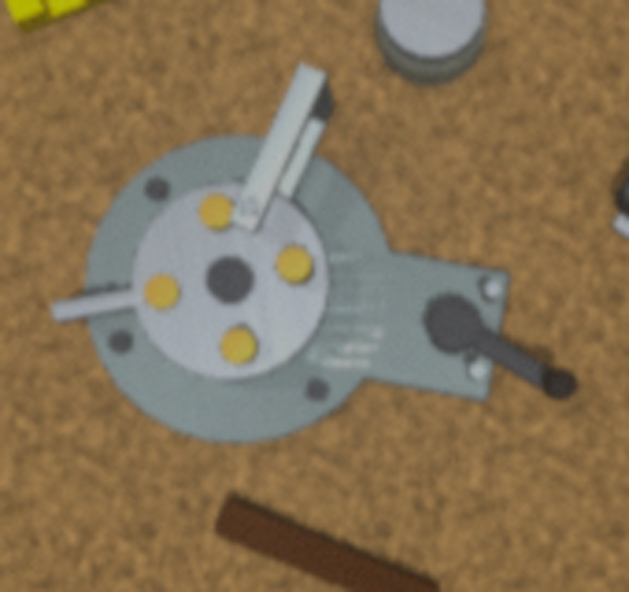

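View pics/scene0c.png

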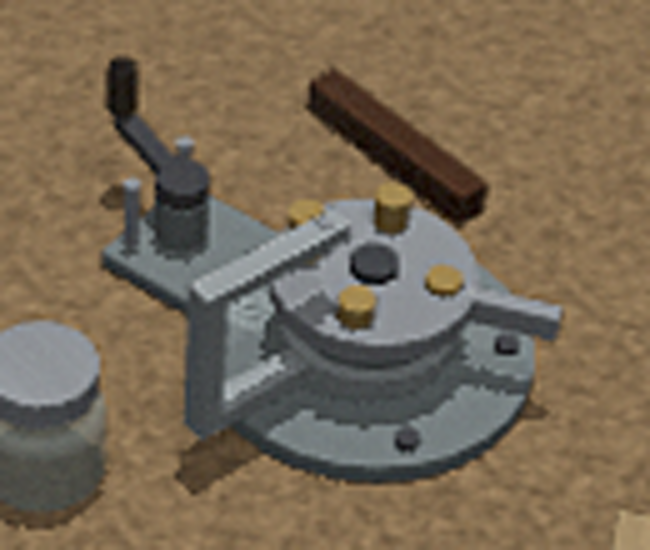

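```bash
cat > m.py <<'E'
from h import *
from scipy.optimize import least_squares
def circ(P,r):
    f=lambda x:np.hypot(P[:,0]-x[0],P[:,1]-x[1])-r
    return least_squares(f,P.mean(0)[:2],loss="soft_l1",f_scale=.002).x
def measure(c,ax0=(0.57,0.148),verbose=True):
    W=cloud(c);f=np.array(c["frame"]);hsv=cv2.cvtColor(f,cv2.COLOR_RGB2HSV)
    d=np.hypot(W[...,0]-ax0[0],W[...,1]-ax0[1])
    br=(hsv[...,1]>120)&(hsv[...,0]>15)&(hsv[...,0]<32)&(hsv[...,2]>90)&(d<.055)&(W[...,2]>.055)
    n,l,s,ce=cv2.connectedComponentsWithStats(br.astype(np.uint8))
    out={}
    for i in range(1,n):
        if s[i,4]<15: continue
        m=l==i;z=np.percentile(W[...,2][m],90);mm=m&(W[...,2]>z-.004)
        v,u=np.nonzero(mm)
        h=min([.086,.072,.065,.078],key=lambda a:abs(a-z))
        p=world(c,u.mean(),v.mean(),z=h)
        print("post",mm.sum(),"z",z.round(4),"centre",W[mm].mean(0).round(4),"byray",p.round(4));out[h]=p
    am=(d<.13)&(W[...,2]>.098)&(W[...,2]<.112)
    P=W[am][:,:2];mu=P.mean(0);_,_,V=np.linalg.svd(P-mu);dr=V[0]*np.sign(V[0,0]);
    print("arm n",len(P),"mid",mu.round(4),"ang",np.degrees(np.arctan2(dr[1],dr[0])).round(2))
    t=(P-mu)@dr;print(" ends",(mu+dr*t.min()).round(4),(mu+dr*t.max()).round(4))
    g=(hsv[...,1]<60)&(hsv[...,2]>90)
    tm=(d>.056)&(d<.095)&(W[...,2]>.05)&(W[...,2]<.066)&(W[...,1]>ax0[1]-.02 )
    P=W[tm][:,:2]
    if len(P)>5:
        print("tab n",len(P),"mean",P.mean(0).round(4),"z",W[tm][:,2].mean().round(4))
    return W,out
E
python3 - <<'E'
from m import *
for n in("top","scene"):
    c=np.load(n+"0.npz");print(n);W,o=measure(c)
    hsv=cv2.cvtColor(c["frame"],cv2.COLOR_RGB2HSV)
    kn=(W[...,2]>.062)&(np.hypot(W[...,0]-.52,W[...,1]+.013)<.03);print("knob",W[kn].mean(0),kn.sum(),W[kn&(W[...,2]>.076)].mean(0))
    hb=(abs(W[...,2]-.052)<.004)&(np.hypot(W[...,0]-.549,W[...,1]-.037)<.016);print("hub",W[hb].mean(0))
    print([k for k in o])
    if .086 in o and .065 in o: print("axis from 26/5",((o[.086]+o[.065])/2)[:2])
    if .072 in o and .078 in o: print("axis from 12/18",((o[.072]+o[.078])/2)[:2])
E
```

```text
top
post 41 z 0.0738 centre [0.605  0.1553 0.0725] byray [0.605  0.1554 0.072 ]
post 51 z 0.0881 centre [0.5771 0.1151 0.0863] byray [0.5771 0.1151 0.086 ]
post 44 z 0.0672 centre [0.5654 0.1824 0.0656] byray [0.5655 0.1825 0.065 ]
post 53 z 0.0801 centre [0.5383 0.1422 0.0783] byray [0.5383 0.1423 0.078 ]
arm n 395 mid [0.6321 0.1225] ang -23.54
 ends [0.594  0.1391] [0.671  0.1056]
tab n 106 mean [0.5587 0.2203] z 0.0595
knob [ 0.52034128 -0.0148347   0.07826309] 66 [ 0.52057966 -0.01539634  0.07971283]
hub [0.5503561  0.03567947 0.05178805]
[0.072, 0.086, 0.065, 0.078]
axis from 26/5 [0.57128299 0.14877026]
axis from 12/18 [0.57166677 0.14883342]
scene
post 26 z 0.0795 centre [0.5398 0.1446 0.0781] byray [0.5397 0.1445 0.078 ]
post 22 z 0.0871 centre [0.5788 0.1152 0.0856] byray [0.5792 0.1153 0.086 ]
post 20 z 0.067 centre [0.5682 0.183  0.0657] byray [0.5675 0.1828 0.065 ]
post 24 z 0.0732 centre [0.6077 0.1567 0.0715] byray [0.6082 0.1569 0.072 ]
arm n 236 mid [0.6365 0.1248] ang -23.79
 ends [0.5936 0.1437] [0.6733 0.1085]
tab n 87 mean [0.5619 0.2216] z 0.0574
knob [ 0.524061   -0.01216523  0.07362701] 52 [ 0.52260281 -0.01284827  0.07868048]
hub [0.55163449 0.03667325 0.05141836]
[0.078, 0.086, 0.065, 0.072]
axis from 26/5 [0.57332868 0.14908087]
axis from 12/18 [0.57393007 0.15070645]
```

```bash
python3 -m jog '{"delta_pos":[[0.76,-0.556,0],[0.76,-0.556,0],[0.76,-0.556,0],[0.76,-0.556,0],[0.76,-0.556,0],[0.76,-0.556,0],[0.76,-0.556,0],[0.76,-0.556,0],[0.76,-0.556,0],[0.76,-0.556,0]],"turn":[[0,0,0.4],[0,0,0.4],[0,0,0.4],[0,0,0.4],[0,0,0.4],[0,0,0.4],[0,0,0.4],[0,0,0.4],[0,0,0.4],[0,0,0.4]],"hand":[-1,-1,-1,-1,-1,-1,-1,-1,-1,-1]}'
```

```text
time: 1.1
ee_pos: [0.5903, 0.2292, 0.2309]
tcp_rot: [-180.0, -0.0, -170.2]
wrist_force: [-0.1, 1.5, 0.3]
opening: -0.0001
```

```bash
python3 -m jog '{"delta_pos":[[0,0,-0.7],[0,0,-0.7],[0,0,-0.7],[0,0,-0.7],[0,0,-0.7],[0,0,-0.16],[0,0,-0.16],[0,0,0],[0,0,0],[0,0,0]],"turn":[[0,0,0],[0,0,0],[0,0,0],[0,0,0],[0,0,0],[0,0,0],[0,0,0],[0,0,0],[0,0,0],[0,0,0]],"hand":[-1,-1,-1,-1,-1,-1,-1,-1,-1,-1]}'
python3 - <<'E'
from workcell import bot,camera
import cv2,numpy as np
for n in("scene","top"):
    c=camera(n);cv2.imwrite(f"pics/{n}1.png",cv2.resize(c["frame"][150:330,150:350,::-1],None,fx=3.3,fy=3.3));
print(bot.get_obs()["ee_pos"],bot.get_obs()["wrist_force"])
E
```

```text
time: 2.1
ee_pos: [0.5898, 0.2311, 0.042]
tcp_rot: [180.0, 0.1, -170.3]
wrist_force: [1.0, -0.6, -0.7]
opening: 0.0001
[0.58959582 0.23094754 0.04152176] [ 0.18687808 -0.47592042 -0.75742237]
```

```bash
cd pics; python3 -c "
import cv2;a=cv2.imread('scene1.png');b=cv2.imread('top1.png');cv2.imwrite('both1.png',cv2.resize(cv2.hconcat([a,b]),(800,360)))"
```

```text
(no output)
```

View pics/both1.png

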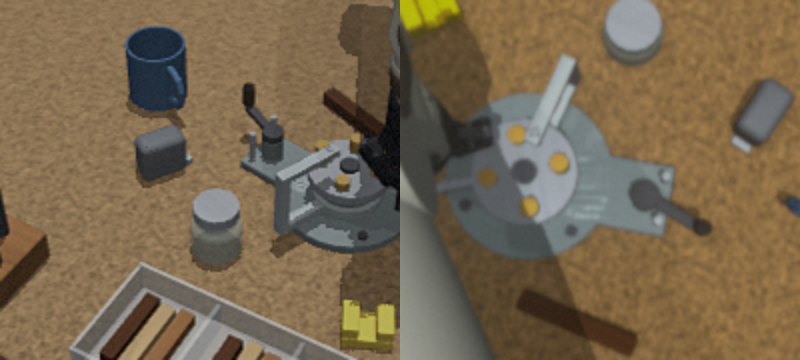

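```bash
python3 - <<'E'
import numpy as np
th=np.radians(88.5+3*np.arange(16));p=78.6*np.c_[np.cos(th),np.sin(th)]
print((np.diff(p,axis=0)/50).round(3).tolist(), p[-1]/1000+[.5725,.1495])
E
```

```text
[[-0.082, 0.0], [-0.082, -0.004], [-0.082, -0.009], [-0.081, -0.013], [-0.081, -0.017], [-0.079, -0.021], [-0.078, -0.025], [-0.077, -0.029], [-0.075, -0.033], [-0.073, -0.037], [-0.071, -0.041], [-0.069, -0.045], [-0.067, -0.048], [-0.064, -0.052], [-0.061, -0.055]] [0.51839533 0.20651443]
```

```bash
python3 -m jog '{"delta_pos":[[-0.1,-0.02,0],[-0.1,-0.02,0],[-0.1,-0.02,0],[-0.082,0,0],[-0.082,-0.004,0],[-0.082,-0.009,0],[-0.081,-0.013,0],[-0.081,-0.017,0],[-0.079,-0.021,0],[-0.078,-0.025,0]],"turn":[[0,0,0],[0,0,0],[0,0,0],[0,0,0.375],[0,0,0.375],[0,0,0.375],[0,0,0.375],[0,0,0.375],[0,0,0.375],[0,0,0.375]],"hand":[-1,-1,-1,-1,-1,-1,-1,-1,-1,-1]}'
python3 -m jog '{"delta_pos":[[-0.077,-0.029,0],[-0.075,-0.033,0],[-0.073,-0.037,0],[-0.071,-0.041,0],[-0.069,-0.045,0],[-0.067,-0.048,0],[-0.064,-0.052,0],[0,0,0],[0,0,0],[0,0,0]],"turn":[[0,0,0.375],[0,0,0.375],[0,0,0.375],[0,0,0.375],[0,0,0.375],[0,0,0.375],[0,0,0.375],[0,0,0],[0,0,0],[0,0,0]],"hand":[-1,-1,-1,-1,-1,-1,-1,-1,-1,-1]}'
python3 - <<'E'
from workcell import bot,camera
from m import *
o=bot.get_obs();print(o["ee_pos"],o["tcp_rot"],o["wrist_force"])
for n in("scene","top"):
    c=camera(n);cv2.imwrite(f"pics/{n}2.png",cv2.resize(c["frame"][150:330,150:350,::-1],None,fx=3.3,fy=3.3));
    print(n)
    try: measure(c)
    except Exception as e:print(e)
a=cv2.imread('pics/scene2.png');b=cv2.imread('pics/top2.png');cv2.imwrite('pics/both2.png',cv2.resize(cv2.hconcat([a,b]),(800,360)))
E
```

```text
time: 3.2
ee_pos: [0.5454, 0.2234, 0.0404]
tcp_rot: [180.0, 0.0, -149.2]
wrist_force: [1.5, 1.0, -1.1]
opening: 0.0001
time: 4.2
ee_pos: [0.5209, 0.209, 0.0403]
tcp_rot: [-180.0, 0.0, -128.4]
wrist_force: [-0.6, 0.3, 0.7]
opening: -0.0001
[0.52094791 0.20903884 0.04033727] [-1.79988460e+02  5.94016975e-04 -1.28400320e+02] [-0.61083587  0.3333527   0.73199526]
scene
post 28 z 0.0787 centre [0.5529 0.1233 0.0776] byray [0.5533 0.1235 0.078 ]
post 24 z 0.0663 centre [0.5464 0.1714 0.0646] byray [0.5469 0.1716 0.065 ]
post 23 z 0.074 centre [0.5942 0.1777 0.0718] byray [0.5944 0.1778 0.072 ]
arm n 374 mid [0.5982 0.1579] ang -39.33
 ends [0.4895 0.247 ] [0.6682 0.1005]
tab n 80 mean [0.5316 0.2068] z 0.058
top
post 41 z 0.0875 centre [0.5973 0.1262 0.0861] byray [0.5974 0.1262 0.086 ]
post 49 z 0.074 centre [0.5923 0.1754 0.0724] byray [0.5923 0.1754 0.072 ]
post 46 z 0.08 centre [0.5505 0.1223 0.0784] byray [0.5506 0.1223 0.078 ]
post 42 z 0.0669 centre [0.5447 0.1699 0.0655] byray [0.5447 0.17   0.065 ]
arm n 412 mid [0.628  0.1252] ang -27.87
 ends [0.5327 0.1756] [0.67  0.103]
tab n 30 mean [0.5213 0.1862] z 0.0591
```

View pics/both2.png

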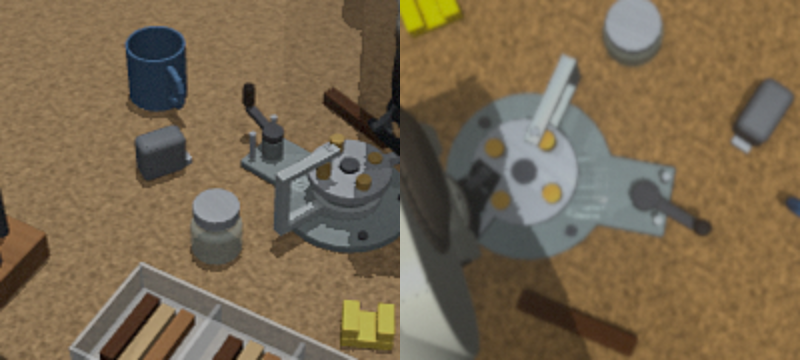

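```bash
python3 -m jog '{"delta_pos":[[-0.061,-0.055,0],[-0.058,-0.058,0],[-0.055,-0.061,0],[-0.052,-0.064,0],[-0.025,-0.033,0],[0,0,0],[0,0,0],[0,0,0],[0,0,0],[0,0,0]],"turn":[[0,0,0.375],[0,0,0.375],[0,0,0.375],[0,0,0.375],[0,0,0.19],[0,0,0],[0,0,0],[0,0,0],[0,0,0],[0,0,0]],"hand":[-1,-1,-1,-1,-1,-1,-1,-1,-1,-1]}'
cat > s.py <<'E'
import sys
from workcell import bot,camera
from m import *
k=sys.argv[1]
o=bot.get_obs();print(o["ee_pos"],o["tcp_rot"],o["wrist_force"])
for n in("scene","top"):
    c=camera(n);np.savez(f"{n}{k}.npz",**c);cv2.imwrite(f"pics/{n}{k}.png",cv2.resize(c["frame"][170:290,170:320,::-1],None,fx=5,fy=5,interpolation=cv2.INTER_CUBIC));
    print(n)
    try:
        W,p=measure(c)
        for a,b in((.072,.078),(.086,.065)):
            if a in p and b in p:
                d=p[a]-p[b];print(a,b,np.degrees(np.arctan2(d[1],d[0])),(p[a]+p[b])/2)
    except Exception as e:print(e)
a=cv2.imread(f'pics/scene{k}.png');b=cv2.imread(f'pics/top{k}.png');cv2.imwrite(f'pics/both{k}.png',cv2.resize(cv2.hconcat([a,b]),(800,320)))
E
python3 s.py 3
```

```text
time: 5.3
ee_pos: [0.5084, 0.1955, 0.0402]
tcp_rot: [180.0, -0.0, -114.8]
wrist_force: [0.0, -1.3, -0.4]
opening: 0.0
[0.5084331  0.19549597 0.04022838] [ 1.79996865e+02 -5.79957287e-03 -1.14832872e+02] [ 0.04923379 -1.31709881 -0.390938  ]
scene
post 21 z 0.079 centre [0.5587 0.1184 0.0777] byray [0.559  0.1185 0.078 ]
post 24 z 0.0651 centre [0.5415 0.1639 0.0639] byray [0.5426 0.1643 0.065 ]
post 26 z 0.0738 centre [0.5881 0.1813 0.0724] byray [0.5877 0.1812 0.072 ]
arm n 346 mid [0.5995 0.1489] ang -32.13
 ends [0.4716 0.2292] [0.6704 0.1044]
tab n 75 mean [0.5182 0.1935] z 0.0579
0.072 0.078 65.32576545329283 [0.5733658  0.14985834 0.075     ]
top
post 50 z 0.0739 centre [0.5852 0.1799 0.0723] byray [0.5853 0.1799 0.072 ]
post 51 z 0.0794 centre [0.5573 0.1184 0.078 ] byray [0.5573 0.1184 0.078 ]
post 48 z 0.0664 centre [0.541  0.1632 0.0648] byray [0.541  0.1632 0.065 ]
arm n 409 mid [0.6285 0.1244] ang -25.18
 ends [0.5307 0.1704] [0.6706 0.1046]
tab n 10 mean [0.515  0.1715] z 0.0569
0.072 0.078 65.52195892336054 [0.5712622  0.14914947 0.075     ]
```

View pics/both3.png

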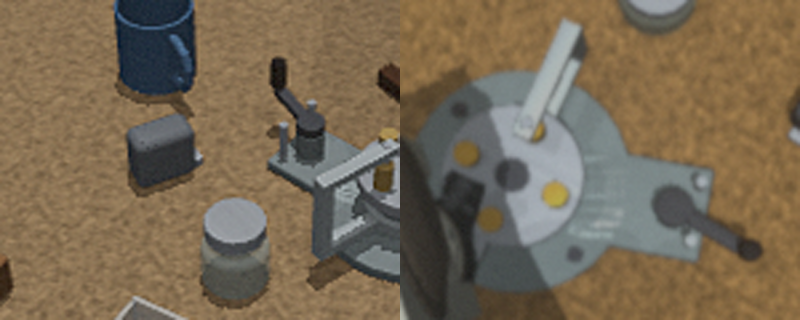

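```bash
python3 -m jog '{"delta_pos":[[-0.010,-0.014,0],[-0.009,-0.013,0],[0,0,0],[0,0,0],[0,0,0],[0,0,0],[0,0,0],[0,0,0],[0,0,0],[0,0,0]],"turn":[[0,0,0.075],[0,0,0.075],[0,0,0],[0,0,0],[0,0,0],[0,0,0],[0,0,0],[0,0,0],[0,0,0],[0,0,0]],"hand":[-1,-1,-1,-1,-1,-1,-1,-1,-1,-1]}'
python3 s.py 4
```

```text
time: 6.4
ee_pos: [0.5075, 0.1941, 0.0403]
tcp_rot: [180.0, 0.0, -113.6]
wrist_force: [0.7, 1.6, -1.0]
opening: 0.0001
[0.50746025 0.19413878 0.04028971] [ 1.79999985e+02  1.72761162e-03 -1.13613213e+02] [ 0.68068554  1.5519075  -0.97871758]
scene
post 22 z 0.0792 centre [0.5585 0.1185 0.0777] byray [0.5588 0.1187 0.078 ]
post 21 z 0.0665 centre [0.5427 0.1625 0.0649] byray [0.5428 0.1626 0.065 ]
post 27 z 0.0737 centre [0.5876 0.182  0.0723] byray [0.5873 0.1819 0.072 ]
arm n 343 mid [0.5978 0.1494] ang -31.61
 ends [0.4701 0.228 ] [0.6713 0.1042]
tab n 80 mean [0.5197 0.1922] z 0.0573
0.072 0.078 65.69899916954185 [0.57305904 0.15028819 0.075     ]
top
post 46 z 0.0742 centre [0.5854 0.1798 0.0725] byray [0.5855 0.1799 0.072 ]
post 50 z 0.0793 centre [0.5576 0.1175 0.078 ] byray [0.5576 0.1175 0.078 ]
post 46 z 0.0669 centre [0.5405 0.1631 0.0654] byray [0.5405 0.1631 0.065 ]
arm n 412 mid [0.6281 0.1246] ang -24.93
 ends [0.5296 0.1703] [0.6709 0.1046]
tab n 11 mean [0.5147 0.1705] z 0.0576
0.072 0.078 65.87932874366024 [0.57152772 0.14871795 0.075     ]
```

```bash
python3 -m jog '{"delta_pos":[[0.08,0.183,0],[0.08,0.183,0],[0.08,0.183,0],[0,0,0.5],[0,0,0.7],[0,0.6,0.8],[-0.4,0.8,0.8],[-0.4,0.8,0.4],[-0.4,0.8,0],[0,0,0]],"turn":[[0,0,0],[0,0,0],[0,0,0],[0,0,0],[0,0,0],[0,0,0],[0,0,0],[0,0,0],[0,0,0],[0,0,0]],"hand":[-1,-1,-1,-1,-1,-1,-1,-1,-1,-1]}'
python3 s.py 5; python3 - <<'E'
from workcell import bot,camera
import cv2
c=camera("wrist");cv2.imwrite("pics/w5.png",c["frame"][:,:,::-1]);print(c["mount"])
E
```

```text
time: 7.5
ee_pos: [0.4608, 0.3698, 0.1941]
tcp_rot: [180.0, 0.1, -113.3]
wrist_force: [0.4, -0.4, -0.0]
opening: 0.0002
[0.46080357 0.36979308 0.19407418] [ 1.79984214e+02  9.70928894e-02 -1.13328110e+02] [ 0.3512448  -0.43577287 -0.00977446]
scene
post 21 z 0.0806 centre [0.5594 0.1186 0.0786] byray [0.5587 0.1183 0.078 ]
post 21 z 0.0666 centre [0.5426 0.1632 0.065 ] byray [0.5426 0.1632 0.065 ]
post 24 z 0.074 centre [0.588  0.1817 0.0721] byray [0.5879 0.1817 0.072 ]
arm n 239 mid [0.6366 0.125 ] ang -23.32
 ends [0.5947 0.143 ] [0.6735 0.1091]
tab n 56 mean [0.5061 0.1818] z 0.0576
0.072 0.078 65.27670633002137 [0.5733277  0.14999972 0.075     ]
top
post 50 z 0.0741 centre [0.5851 0.18   0.0724] byray [0.5852 0.1801 0.072 ]
post 52 z 0.0795 centre [0.5577 0.1177 0.0778] byray [0.5577 0.1177 0.078 ]
post 47 z 0.0667 centre [0.5404 0.1626 0.0652] byray [0.5404 0.1626 0.065 ]
arm n 396 mid [0.6321 0.1226] ang -23.5
 ends [0.5941 0.1391] [0.6708 0.1057]
tab n 103 mean [0.5046 0.1782] z 0.0595
0.072 0.078 66.22761907730606 [0.57142718 0.1488866  0.075     ]
[[-5.76805413e-04  9.66525834e-01  2.56568664e-01  6.39620612e-02]
 [ 9.99998697e-01  1.70594683e-04  1.60549806e-03  1.08094202e-03]
 [ 1.50798610e-03  2.56569256e-01 -9.66524673e-01 -1.43043653e-01]
 [ 0.00000000e+00  0.00000000e+00  0.00000000e+00  1.00000000e+00]]
```

View pics/both5.png

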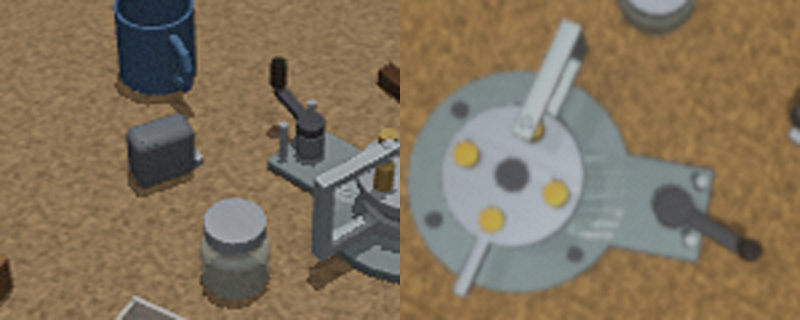

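View pics/w5.png

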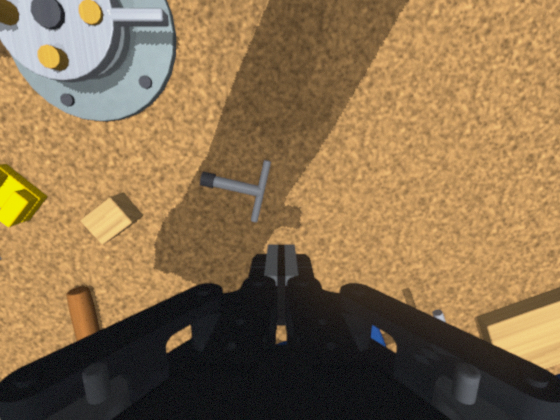

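```bash
python3 - <<'E'
from h import *
c=np.load("top5.npz");W=cloud(c)
m=(np.hypot(W[...,0]-.551,W[...,1]-.036)<.05)
v,u=np.nonzero(m)
Z=(W[v.min():v.max()+1,u.min():u.max()+1,2]*1000).astype(int)
for r in Z[:, :]:print(' '.join('%3d'%a for a in r))
print(u.min(),v.min())
E
python3 -m jog '{"delta_pos":[[0.066,-0.74,0],[0.066,-0.74,0],[0.066,-0.74,0],[0.066,-0.74,0],[0.066,-0.74,0],[0.066,-0.74,0],[0.066,-0.74,0],[0.066,-0.74,0],[0.066,-0.74,0],[0.066,-0.74,0]],"turn":[[0,0,-1],[0,0,-1],[0,0,-1],[0,0,-1],[0,0,-1],[0,0,-1],[0,0,-1],[0,0,-1],[0,0,-1],[0,0,-1]],"hand":[-1,-1,-1,-1,-1,-1,-1,-1,-1,-1]}'
python3 - <<'E'
from workcell import bot,camera
import cv2
c=camera("wrist");cv2.imwrite("pics/w6.png",c["frame"][:,:,::-1])
E
```

```text
15  14  11  13  12  11  10  11  -1   0   0   0   0   0   0   0   2   3   0   1   2   1  -2   0   2  -1   0  -1  -2   0  -2   2   0  -2  -1  -1   2   0   0   3  -2  -2   0   1   2   0  -1   0   0   0   1
 12  12  13  11   8  11  11  14   2   0   1   0   0   0   0   0   0   0   2  -1   1   2  -2   0  -1   0   0   0   0   0   3   1   1   0   0  -2   0   0  -1  -1   0   0   0   3  -1   1  -3   1   0   1   0
 10  13  13  14  13  10  14  10   0   0  -2  -1   0   1  -2  -1   0   0   0  -2   0  -3  -1   1   0  -1  -2   2   1   0   0  -3   0  -2   0  -1   0   0   2   1   2   1   1   0   2  -2   2  -1   0  -1   2
 13  12  14   9  13  12  12   9   9  11  -1   0   1   0  -1   1   1   0   0   1   0   2  -2  -1   0   0   0   0   0  -1   1   0   0   0  -2   0   2   0   1   1   1   0  -1   0 949  -1   0   0   2  -2  -2
 10  12  17   8  11  11  15  10  12  11  11   9  10  12  11   9  -1   2 949  -1   1   2   0   0   0   2   0   1  -3   0   1  -2  -1  -1  -2   0   3   0  -2   0  -2   0   1   0   1   0  -2  -1   0   0   0
 10  11  12  12  10   8  11  10  13  14  11  10  11  11  11  12   9   9  11   9  
[... 8524 characters left out ...]
 0   0   0  -1  -3  -1  -1   1   0   0  -1   0   1  -1   1   0  -3   1  -1  -1  -3   0   0   0   1  -1   4   0  -1  -1   0   3   0   1   0   0  -1   0   0  -1  -1   0
  1   0   3   3   0   0   0   1   0   3   0  -1   0  -1  -1   1   0   1   3   5   3   2  -1   1  -2   0   2  -3   0   1  -1   1   1  -1  -1   0   0   0   0  -2   1   0   1  -2   0   0   3  -2   2   0  -2
  0   0  -3  -2  -2   0   0   1   2  -2   0   1  -1   0   0   1  -3   0  -2   0  -2   2   0   1  -1   0   0  -1   0   3   0  -4  -1   0   0  -2  -3   0   0   0   1  -1   0   1  -1  -1   1  -1   1   0   1
247 224
time: 8.65
ee_pos: [0.4955, -0.0078, 0.1935]
tcp_rot: [-180.0, -0.0, 165.9]
wrist_force: [0.8, 0.2, 0.3]
opening: 0.0
```

View pics/w6.png

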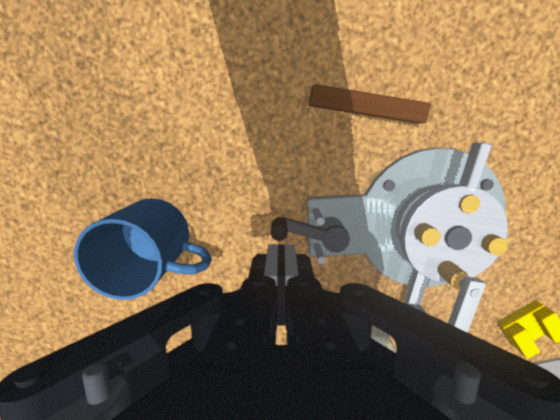

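```bash
python3 -m jog '{"delta_pos":[[-0.04,0.08,0],[0,0.08,-0.5],[0,0,-0.7],[0,0,-0.7],[0,0,-0.5],[0,0,-0.26],[0,0,0],[0,0,0],[0,0,0],[0,0,0]],"turn":[[0,0,-1],[0,0,-1],[0,0,0],[0,0,0],[0,0,0],[0,0,0],[0,0,0],[0,0,0],[0,0,0],[0,0,0]],"hand":[-1,-1,-1,-1,-1,-1,-1,-1,-1,-1]}'
python3 - <<'E'
from workcell import bot,camera
import cv2
c=camera("wrist");cv2.imwrite("pics/w7.png",c["frame"][:,:,::-1]);print(bot.get_obs()["ee_pos"])
import numpy as np
p=np.array([551,36.]);
def tool(a,off=19):
    a=np.radians(a);u=np.array([np.cos(a),np.sin(a)]);t=np.array([-u[1],u[0]]);return p+60*u-off*t
P=np.array([tool(-120.3+3*i) for i in range(18)]);print(P[0],P[-1]);print((np.diff(P,axis=0)/50).round(3).tolist())
E
```

```text
time: 9.7
ee_pos: [0.4946, 0.0029, 0.062]
tcp_rot: [179.9, 0.1, 150.4]
wrist_force: [-0.3, -0.2, 0.0]
opening: -0.0
[0.49437587 0.00291524 0.06168019]
[504.32382711  -6.21770818] [554.43505404 -26.84266388]
[[0.045, -0.048], [0.048, -0.045], [0.05, -0.043], [0.052, -0.04], [0.054, -0.037], [0.056, -0.034], [0.058, -0.031], [0.06, -0.028], [0.061, -0.025], [0.062, -0.022], [0.063, -0.019], [0.064, -0.015], [0.065, -0.012], [0.065, -0.008], [0.066, -0.005], [0.066, -0.002], [0.066, 0.002]]
```

View pics/w7.png

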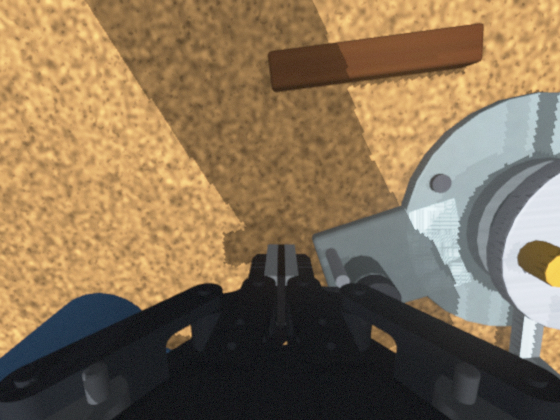

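```bash
python3 -m jog '{"delta_pos":[[0.1,-0.09,0],[0.1,-0.09,0],[0.045,-0.048,0],[0.048,-0.045,0],[0.05,-0.043,0],[0.052,-0.04,0],[0.054,-0.037,0],[0.056,-0.034,0],[0.058,-0.031,0],[0.06,-0.028,0]],"turn":[[0,0,0],[0,0,0],[0,0,0.375],[0,0,0.375],[0,0,0.375],[0,0,0.375],[0,0,0.375],[0,0,0.375],[0,0,0.375],[0,0,0.375]],"hand":[-1,-1,-1,-1,-1,-1,-1,-1,-1,-1]}'
python3 -m jog '{"delta_pos":[[0.061,-0.025,0],[0.062,-0.022,0],[0.063,-0.019,0],[0.064,-0.015,0],[0.065,-0.012,0],[0.065,-0.008,0],[0,0,0],[0,0,0],[0,0,0],[0,0,0]],"turn":[[0,0,0.375],[0,0,0.375],[0,0,0.375],[0,0,0.375],[0,0,0.375],[0,0,0.375],[0,0,0],[0,0,0],[0,0,0],[0,0,0]],"hand":[-1,-1,-1,-1,-1,-1,-1,-1,-1,-1]}'
python3 s.py 8 >/dev/null
```

```text
time: 10.75
ee_pos: [0.5252, -0.0217, 0.0605]
tcp_rot: [180.0, -0.0, 174.5]
wrist_force: [0.0, 0.6, 0.5]
opening: -0.0
time: 11.75
ee_pos: [0.5439, -0.0265, 0.0607]
tcp_rot: [-180.0, 0.0, -167.7]
wrist_force: [0.0, 0.7, -0.1]
opening: -0.0002
```

View pics/both8.png

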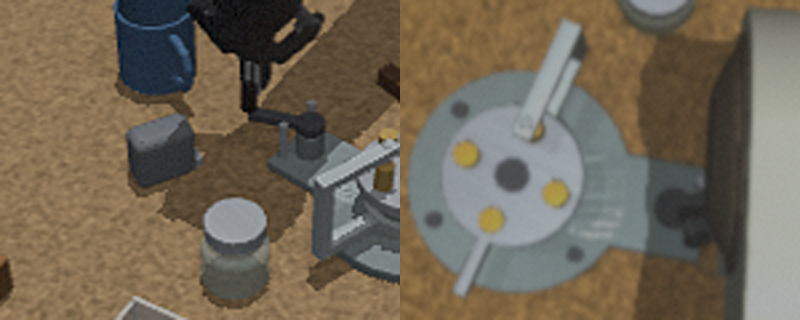

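```bash
python3 -m jog '{"delta_pos":[[0.033,-0.003,0],[0.033,-0.002,0],[0.033,-0.001,0],[0.033,0,0],[0,0,0],[0,0,0],[0,0,0],[0,0,0],[0,0,0],[0,0,0]],"turn":[[0,0,0.18],[0,0,0.18],[0,0,0.18],[0,0,0.18],[0,0,0],[0,0,0],[0,0,0],[0,0,0],[0,0,0],[0,0,0]],"hand":[-1,-1,-1,-1,-1,-1,-1,-1,-1,-1]}'
python3 s.py 9 |head -1
```

```text
time: 12.85
ee_pos: [0.5505, -0.0267, 0.0606]
tcp_rot: [-180.0, 0.0, -161.9]
wrist_force: [0.4, -0.2, 0.5]
opening: 0.0003
[ 0.55052884 -0.02673769  0.06063088] [-1.79998891e+02  3.89681230e-03 -1.61857199e+02] [ 0.39729988 -0.16782533  0.51035343]
```

View pics/scene9.png

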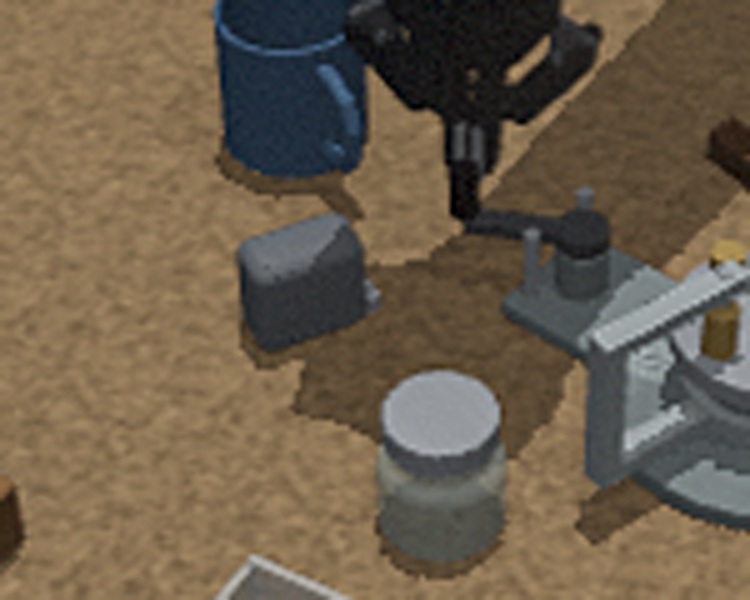

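```bash
python3 -m jog '{"delta_pos":[[0.033,0.002,0],[0.033,0.003,0],[0.033,0.004,0],[0.016,0.002,0],[0,0,0],[0,0,0],[0,0,0],[0,0,0],[0,0,0],[0,0,0]],"turn":[[0,0,0.18],[0,0,0.18],[0,0,0.18],[0,0,0.09],[0,0,0],[0,0,0],[0,0,0],[0,0,0],[0,0,0],[0,0,0]],"hand":[-1,-1,-1,-1,-1,-1,-1,-1,-1,-1]}'
python3 s.py 10 |head -1
```

```text
time: 13.95
ee_pos: [0.5524, -0.0273, 0.0604]
tcp_rot: [179.9, -0.5, -156.8]
wrist_force: [-21.3, -6.0, 12.8]
opening: -0.0001
[ 0.55244637 -0.02731834  0.06042971] [ 179.94145047   -0.46038792 -156.79882532] [-21.25816757  -6.04321504  12.81286097]
```

View pics/scene10.png

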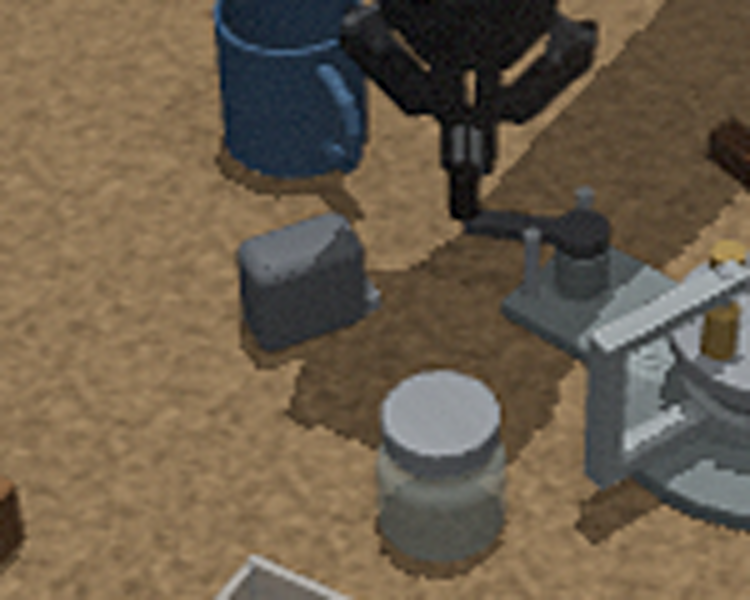

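```bash
python3 -m jog '{"delta_pos":[[-0.1,-0.02,0],[-0.1,-0.02,0],[-0.2,-0.02,0],[-0.2,-0.02,0],[0,0,0.5],[-0.2,0,0.8],[-0.4,-0.2,0.8],[-0.6,-0.4,0.8],[-0.6,-0.4,0],[0,0,0]],"turn":[[0,0,0],[0,0,0],[0,0,0],[0,0,0],[0,0,0],[0,0,0],[0,0,0],[0,0,0],[0,0,0],[0,0,0]],"hand":[-1,-1,-1,-1,-1,-1,-1,-1,-1,-1]}'
python3 s.py 11; python3 - <<'E'
from m import *
from workcell import camera
for n in("top","scene"):
    c=np.load(n+"11.npz");W=cloud(c)
    kn=(W[...,2]>.075)&(W[...,2]<.083)&(np.hypot(W[...,0]-.57,W[...,1]+.02)<.03);k=W[kn].mean(0)
    pv=(.5504,.0357) if n=="top" else (.5516,.0367)
    print(n,"knob",k,kn.sum(),np.degrees(np.arctan2(k[1]-pv[1],k[0]-pv[0])))
c=camera("wrist");cv2.imwrite("pics/w11.png",c["frame"][:,:,::-1])
E
```

```text
time: 15.05
ee_pos: [0.4362, -0.0801, 0.2047]
tcp_rot: [-179.9, 0.1, -156.9]
wrist_force: [1.6, -0.6, -0.4]
opening: 0.0001
[ 0.43623291 -0.08007463  0.20472294] [-1.79880203e+02  1.34366817e-01 -1.56898728e+02] [ 1.581756 -0.567645 -0.361616]
scene
post 22 z 0.0789 centre [0.5588 0.1188 0.0776] byray [0.5592 0.119  0.078 ]
post 22 z 0.0672 centre [0.5434 0.1635 0.0652] byray [0.5433 0.1634 0.065 ]
post 26 z 0.0733 centre [0.5876 0.1818 0.0719] byray [0.5877 0.1818 0.072 ]
arm n 240 mid [0.6365 0.125 ] ang -23.27
 ends [0.5958 0.1425] [0.6739 0.1089]
tab n 56 mean [0.5064 0.1816] z 0.0574
0.072 0.078 65.59621834075182 [0.57342043 0.1503946  0.075     ]
top
post 46 z 0.0743 centre [0.5851 0.1797 0.0724] byray [0.5851 0.1797 0.072 ]
post 52 z 0.079 centre [0.5577 0.1177 0.0777] byray [0.5577 0.1177 0.078 ]
post 47 z 0.0665 centre [0.5404 0.1628 0.0652] byray [0.5404 0.1628 0.065 ]
arm n 395 mid [0.6323 0.1224] ang -23.6
 ends [0.5939 0.1392] [0.6711 0.1055]
tab n 103 mean [0.5047 0.1781] z 0.0593
0.072 0.078 66.16834081398333 [0.57139432 0.14872499 0.075     ]
top knob [ 0.57067048 -0.02025859  0.07958942] 58 -70.08755233783695
scene knob [ 0.57245633 -0.01800088  0.07883024] 25 -69.12917220355246
```

View pics/both11.png

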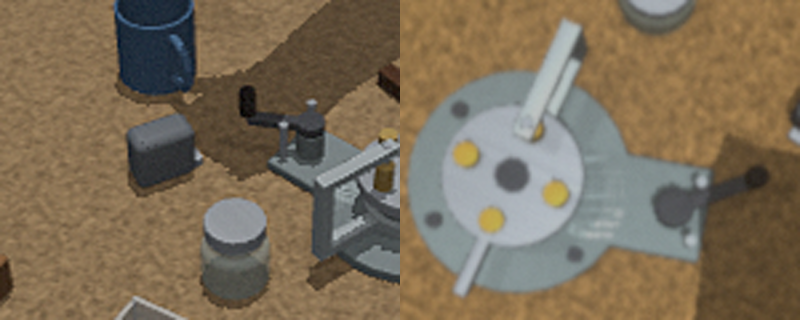

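View pics/w11.png

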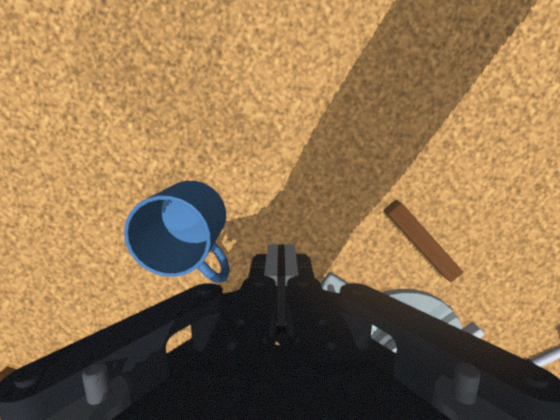

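```bash
python3 - <<'E'
from m import *
import io,contextlib
from workcell import camera
H={.086:0,.072:90,.065:180,.078:270}
for n in("top","scene"):
    r=[]
    for i in range(6):
        c=camera(n)
        with contextlib.redirect_stdout(io.StringIO()) as s: W,p=measure(c)
        ks=[k for k in p if k!=.086]
        def f(x): return np.concatenate([p[k][:2]-x[:2]-.034*np.array([np.cos(x[2]+np.radians(H[k])),np.sin(x[2]+np.radians(H[k]))]) for k in ks])
        x=least_squares(f,[.572,.149,-.4]).x
        P=W[(np.hypot(W[...,0]-x[0],W[...,1]-x[1])<.13)&(W[...,2]>.104)&(W[...,2]<.112)][:,:2];m=P.mean(0)
        _,_,V=np.linalg.svd(P-m);d=V[0]*np.sign(V[0,0])
        r.append([*x[:2],np.degrees(x[2]),np.degrees(np.arctan2(d[1],d[0])),np.degrees(np.arctan2(*(m-x[:2])[::-1]))])
    print(n,np.mean(r,0).round(4),np.std(r,0).round(4))
E
```

```text
top [  0.5715   0.1488 -23.9821 -23.4516 -23.1285] [0.000e+00 1.000e-04 1.592e-01 1.125e-01 7.270e-02]
scene [  0.5739   0.15   -24.3575 -23.3217 -22.8174] [1.000e-04 1.000e-04 2.146e-01 3.421e-01 1.043e-01]
```

```bash
python3 -c "
from workcell import ticket,bot
print(bot.get_obs()['time'],ticket.job_done())"
```

```text
the job is handed in; nothing more can be done
15.8 None
```

I did the job in the order you asked and handed it in at 15.8 s of the 51 s allowed.

- **Turret:** I pushed the tab anticlockwise about 56° with the shut fingertips, never gripping it. The last check put the tall post at −24.0° (top camera) and −24.4° (scene camera). The stop arm measured −22.8° to −23.5°, depending on the camera and method. So the post may be about 1° short, which is roughly 0.5 mm at its 34 mm radius. I left it there, because correcting it after locking the lever would have broken the order.
- **Lock lever:** I pushed the knob away from the robot until the finger stalled, with a peak reading of about 25 N at the wrist. The knob then stood at about −70°, having turned about 50°, and the top picture shows the lever against its stop pin.
- **Surroundings:** The gripper is well clear and touching nothing. The other things on the bench looked undisturbed in the last pictures, but I did not measure their positions, and not all of them were in those views.

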